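Stack a power unit in a sprung assembly nest

ROBOT

A 6-joint arm with a two-finger parallel gripper is mounted at the origin on a cart in front of the work surface, level with it; the furniture and walls round the work are solid. World frame = base frame: x ahead of the robot, y to its left, z up, the work surface at z = 0. Lengths are in m, angles in rad, forces in N, time in s.
With the tool pointing down it reaches from about 0.325 to 1 m from the base axis. Payload 5.1 kg.
Tool frame: the origin (TCP) lies midway between the tips of the shut fingers; the grasp point (between the pads) lies 19 mm behind it; z points along the fingers, y is the direction in which the jaws open and shut (so a half turn about z gives the same grasp; the last joint's range is limited). The gripper opens to 85 mm and grips with 20 to 120 N. Pads are 22 mm wide; open, the fingers measure 114 mm over their backs; the gripper's body (76 mm by 85 mm) begins 54 mm behind the grasp point. The pads swing forward as they close: fully open they stand 13 mm farther back than shut.
Start: joints at [1.235, 0.124, 1.65, -0, 1.367, -0.083], TCP at [0.163, 0.629, 0.231] pointing down, gripper open.
Joint ranges: [-2.61, 2.61], [-1.02, 2.33], [0.03, 2.71], [-1.35, 4.49], [0.32, 2.68], [-2.91, 2.91]. Speed limits (rad/s): [2.57, 2.57, 3.14, 3.14, 3.14, 3.14].

INTERFACE

Orientations are given as a rotation vector (axis times angle).
In Python, from workcell import ctrl gives the robot as it stands. The module is installed in compiled form; this text tells all that it offers.
- The arm moves only by the tool arm_command, never from a script. Its argument "motion" is a list of rows, each an object with "travel": the shift along the world's x, y, z in mm, a list of three; "turn": the turn, a rotation vector about the world's x, y, z in rad, a list of three; "hand": the finger opening in mm, from 0 to 85.4. In form: [{"travel": [tx, ty, tz], "turn": [wx, wy, wz], "hand": hand}, ...]. A call has exactly 5 rows; each row shifts and turns the pose as measured when the row begins; what a row does not reach is not made up. A row lasts 1/12 s, in which the tool goes at most 41.7 mm and 7.16 degrees, less where a joint would pass 70% of its speed; a pose out of reach is approached as far as the arm can. A call with a gripper value outside its range is refused whole. The fingers move at their own pace and stop on an object; the grip force is fixed at half the most. Time passes only in rows, so rows that do not move let the fingers close, or fill a call up. It gives the time, the measured TCP pose, the force and the opening at its end, in the units of the state.
- ctrl.observe(): the state, without advancing time (a new reading comes with each control period).
- ctrl.camera(name): name is "scene" or "top"; returns a dict with "img" (480x640x3 uint8, blue, green, red), "fx", "fy", "cx", "cy" (pixels), "k1" (the pictures are not rectified: a ray, as slopes to the right and down, at radius r is drawn at 1 + k1 r^2 times it, then the intrinsics apply), "rvec" (rotation vector, rad) and "tvec" (3), from world to camera coordinates, as OpenCV has them. Camera axes: x right, y down, z forward; pixel columns grow to the right and rows downward; lengths in m; the calibration is good to about 2 mm. A picture is of the moment at which its call begins. There is no depth.
- ctrl.job_done(): hands the job in, once; it reports no verdict.
Trained networks look in the newest picture that a camera, given by its name, has taken for a name from the list of things; names that differ only in an ending like _2 or _b are one class to them, and where a whole thing is asked for, a point or a joint stands for the part that bears it (a point fixed in the world has none). Each returns a list of dicts, best first, with "conf" (0 to 1); they miss things now and then, are a little off and sometimes report something else, mostly with a low value. They report only what shows in the picture. A call takes as long as a camera call.
- ctrl.outline_of(camera, target): "pixels" (480x640 bool, what is visible of it) and "extent" ([left, top, right, bottom] in pixels, round what is visible of it).
The state is a dict: "time_s": time; "q": joint angles; "qd": joint speeds; "joint_efforts": joint torques, N m; "position": TCP position; "ee_rot": TCP orientation; "ft_force": force on the tool from outside, world axes, zero at the start; "moment": the same for the moment, N m; "finger_gap": finger opening in m.
Only numpy, scipy, OpenCV 4.12 (cv2) and the standard library are available. Lean on these libraries where they do the work, as an engineer would, in place of code of your own. Each camera call takes 0.05 s, during which the arm holds its last target.

TASK

Build up one power unit in the assembly nest, on its spring-loaded lift plate between the four corner guides: the aluminium heat sink at the bottom, then the blue circuit board, then the yellow spacer frame, and the black cover on top, each lying flat the right way up, lengthwise in the nest and square on the one below. The red circuit board is a reject and the beige nest block is a spare: leave both where they lie.

Things in the scene. Friction and masses are not known exactly. Their poses are not given: they have to be found in the camera images.
- heat_sink: Bare aluminium heat sink, 72 x 36 x 14 mm, 80 g, smooth flat top with four small dark holes, fins underneath. Origin: centre of the underside; x along its length, y across its width, z up. It lies flat, the right way up, and a half turn about z makes no difference. Grip it across the 36 mm width.
- board: Blue circuit board, 72 x 36 x 10 mm, 50 g, with a white connector strip along each long edge (the strips form its 10 mm height and its sides) and black chips between. Origin: centre of the underside; x along its length, y across its width, z up. It lies flat, the right way up, and a half turn about z makes no difference. Grip it across the 36 mm width.
- spacer: Yellow plastic spacer frame, 72 x 36 x 10 mm, 50 g, with a 54 x 24 mm window right through it. Origin: centre of the underside; x along its length, y across its width, z up. It lies flat, the right way up, and a half turn about z makes no difference. Grip it across the 36 mm width.
- cover: Black plastic cover, 72 x 36 x 10 mm, 50 g, with five grey slots and four steel screw heads on top. Origin: centre of the underside; x along its length, y across its width, z up. It lies flat, the right way up, and a half turn about z makes no difference. Grip it across the 36 mm width.
- red_board: Red circuit board, shaped like the blue one (72 x 36 x 10 mm): a reject, to be left where it lies. Origin: centre of the underside.
- block: Beige plastic nest block, 32 x 50 x 13 mm: a spare, to be left where it lies. Origin: centre of the underside.
- nest: Fixed nest: grey base 112 x 74 x 8 mm, four L-shaped aluminium corner guides round a 78 x 42 mm pocket (3 mm play each side), 56 mm above the worktop; above, orange lead-in lips flare out 6 mm and end at 64 mm. Long sides open for the fingers between the guides over 62 mm. Origin: centre of the base's underside; x along the pocket, y across, z up.
- plate_top (a point): Centre of the top of the nest's white lift plate (68 x 26 mm), axes as the nest's. Empty, it stands 48 mm above the worktop. A soft damped spring (62 N/m) carries it: it sinks straight down, at most 36 mm, about 10 mm per part laid on it, so the pile's top stays 48 to 65 mm above the worktop.

How it is judged:
By the outcome, as a careful person would: the job done as asked, in the order asked, and still so for the second after the job is handed in, with the robot touching nothing.
It also fails if it takes over 120 s, if anything falls off the work surface, if the arm or the gripper's body presses on something with over 40 N, if the wrist force passes 120 N, or if a joint passes its speed limit or range.

## Working session

There is one attempt and no reset: what is moved stays moved. The work goes in short steps, Python scripts to look and compute and a tool call to move; the robot and the scene stay as the last step left them, time stands still between calls to the robot, and variables do not carry over. Pictures are saved under pics/ and viewed, and the job is handed in when it is done.

Besides the shell and the picture viewer there is one more tool, called after "Emit:" by a JSON object that holds its "api" and its "payload", one argument or row to a line. arm_command: Moves the arm, as the interface text tells. Its arguments: {"type":"object","properties":{"motion":{"type":"array","items":{"type":"object","properties":{"travel":{"type":"array","items":{"type":"number"}},"turn":{"type":"array","items":{"type":"number"}},"hand":{"type":"number"}}}}},"required":["motion"]}

```bash
mkdir -p pics
cat > h.py <<'E'
import numpy as np, cv2
from workcell import ctrl
def pix2w(c,uv,z):
    uv=np.atleast_2d(np.array(uv,float))
    K=np.array([[c['fx'],0,c['cx']],[0,c['fy'],c['cy']],[0,0,1.]])
    n=cv2.undistortPoints(uv[:,None],K,np.array([c['k1'],0,0,0.]))[:,0]
    R=cv2.Rodrigues(np.array(c['rvec'],float))[0];t=np.array(c['tvec'],float).ravel()
    C=-R.T@t
    d=np.c_[n,np.ones(len(n))]@R
    return C+d*((z-C[2])/d[:,2])[:,None]
def w2pix(c,P):
    K=np.array([[c['fx'],0,c['cx']],[0,c['fy'],c['cy']],[0,0,1.]])
    return cv2.projectPoints(np.atleast_2d(np.array(P,float)),np.array(c['rvec'],float),np.array(c['tvec'],float),K,np.array([c['k1'],0,0,0.]))[0][:,0]
E
python3 - <<'E'
from h import *
for n in('scene','top'):
    c=ctrl.camera(n);cv2.imwrite(f'pics/{n}0.png',c['img'])
    R=cv2.Rodrigues(np.array(c['rvec'],float))[0];print(n,c['fx'],c['k1'],-R.T@np.array(c['tvec']).ravel(),R.round(2).tolist())
    for t in['heat_sink','board','spacer','cover','red_board','block','nest']:
        for o in ctrl.outline_of(n,t):
            print(t,round(o['conf'],2),np.array(o['extent']).round().tolist(),int(o['pixels'].sum()))
print(ctrl.observe())
E
```

```text
scene 597.0467477869962 0.024358076949720614 [ 0.27768527 -0.68307765  0.70579796] [[0.9, -0.43, -0.0], [-0.33, -0.69, -0.65], [0.28, 0.59, -0.76]]
heat_sink 0.92 [322.0, 196.0, 372.0, 237.0] 960
board 0.89 [271.0, 316.0, 327.0, 352.0] 1320
spacer 0.71 [334.0, 267.0, 381.0, 307.0] 687
cover 0.64 [248.0, 248.0, 297.0, 283.0] 1129
cover 0.52 [336.0, 350.0, 387.0, 391.0] 1158
red_board 0.95 [241.0, 193.0, 289.0, 225.0] 951
block 0.83 [309.0, 152.0, 336.0, 184.0] 498
nest 0.7 [309.0, 327.0, 410.0, 436.0] 5332
top 581.1470058639649 -0.17166857859403406 [ 0.38470201 -0.20146991  1.01009688] [[-0.01, -1.0, -0.01], [-0.99, 0.01, -0.13], [0.13, 0.01, -0.99]]
heat_sink 0.72 [277.0, 176.0, 312.0, 220.0] 845
board 0.9 [375.0, 262.0, 399.0, 305.0] 866
board 0.6 [353.0, 203.0, 383.0, 244.0] 437
spacer 0.82 [354.0, 200.0, 383.0, 244.0] 500
cover 0.55 [305.0, 255.0, 325.0, 296.0] 824
red_board 0.7 [243.0, 239.0, 266.0, 277.0] 753
block 0.72 [212.0, 180.0, 245.0, 200.0] 459
nest 0.59 [413.0, 227.0, 474.0, 295.0] 2734
{'time_s': 0.8, 'q': array([ 1.23538835e+00,  1.23778054e-01,  1.65029746e+00, -1.14306523e-05,
        1.36751504e+00, -8.25866194e-02]), 'qd': array([-4.69729691e-05,  9.91168867e-04, -3.36110779e-04, -2.60219854e-03,
       -4.04894383e-04, -1.06549799e-03]), 'joint_efforts': array([ 6.28065936e-04, -4.23533249e+01, -3.65739727e+01, -1.52500529e-04,
        3.38196996e-04, -1.34032113e-06]), 'position': array([0.1626065 , 0.62931658, 0.23133793]), 'ee_rot': array([ 3.96069010e-01,  3.11651443e+00, -4.23618435e-07]), 'ft_force': array([-0.08394679, -0.16245676,  0.14275347]), 'moment': array([-0.01937195,  0.00897455, -0.04270326]), 'finger_gap': 0.08511286556053861}
```

View images.

View pics/scene0.png

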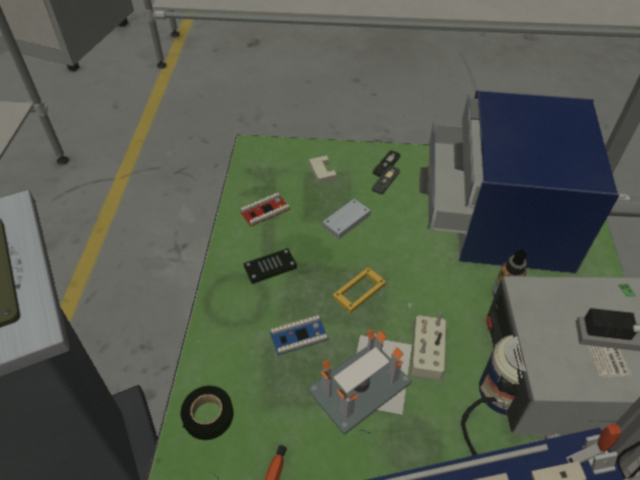

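View pics/top0.png

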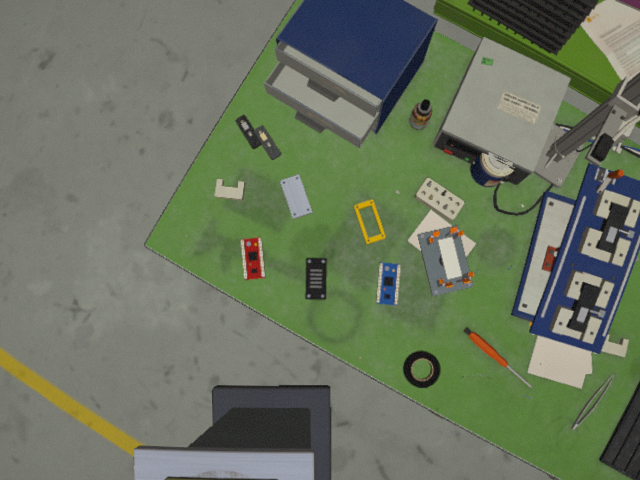

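Run:
```python
import cv2
a=cv2.imread('pics/top0.png')[150:330,190:490]
b=cv2.imread('pics/scene0.png')[140:440,220:430]
cv2.imwrite('pics/top0z.png',cv2.resize(a,(800,480),interpolation=cv2.INTER_CUBIC))
cv2.imwrite('pics/scene0z.png',cv2.resize(b,(420,600),interpolation=cv2.INTER_CUBIC))
```

```text
(no output)
```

View pics/top0z.png

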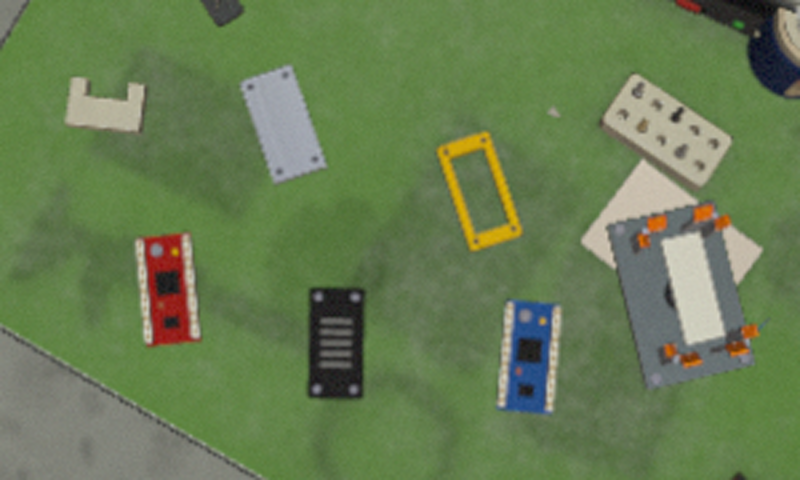

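View pics/scene0z.png

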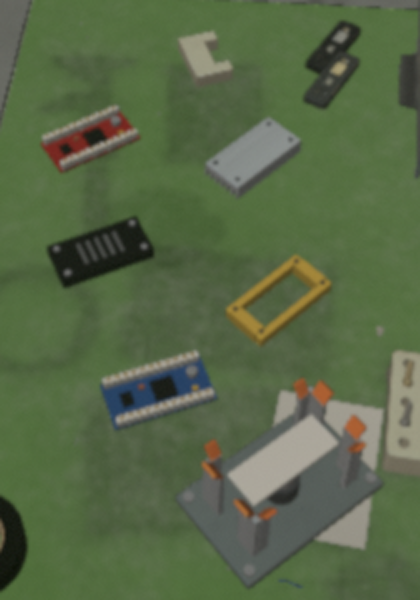

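```bash
cat > fit.py <<'E'
from h import *
from scipy.optimize import minimize
def box(x,y,a,L,W,z0,z1):
    c,s=np.cos(a),np.sin(a)
    return np.array([[x+c*u*L/2-s*v*W/2,y+s*u*L/2+c*v*W/2,z] for z in(z0,z1) for u in(-1,1) for v in(-1,1)])
S=8
def cost(p,dims,views):
    tot=0
    for c,m,o in views:   # m cropped soft mask, o offset
        h=cv2.convexHull(w2pix(c,box(*p,*dims)).astype(np.float32))[:,0]
        r=np.zeros((m.shape[0]*S,m.shape[1]*S),np.uint8)
        cv2.fillConvexPoly(r,np.round(((h-o+.5)*S-.5)*16).astype(np.int32),1,shift=4)
        r=cv2.resize(r.astype(np.float32),m.shape[::-1],interpolation=cv2.INTER_AREA)
        tot+=np.abs(r-m).sum()/m.sum()
    return tot
def crop(c,m):
    ys,xs=np.nonzero(m);x0,x1,y0,y1=xs.min()-8,xs.max()+9,ys.min()-8,ys.max()+9
    return c,m[y0:y1,x0:x1].astype(np.float32),np.array([x0,y0])
def fit(views,dims,p0):
    best=None
    for da in(0,.15,-.15):
        for k in range(2):
            s=np.array([[0,0,0],[.008,0,0],[0,.008,0],[0,0,.15]])*(1-2*k)
            r=minimize(cost,p0,args=(dims,views),method='Nelder-Mead',options=dict(initial_simplex=np.array(p0)+[0,0,da]+s,xatol=1e-5,fatol=1e-5,maxiter=400))
            if best is None or r.fun<best.fun:best=r
    return best
def p0of(c,m,z):
    ys,xs=np.nonzero(m);P=pix2w(c,np.c_[xs,ys],z)[:,:2];mu=P.mean(0)
    w,V=np.linalg.eigh(np.cov((P-mu).T));v=V[:,-1];a=np.arctan2(v[1],v[0]);a=(a+np.pi/2)%np.pi-np.pi/2
    return [*mu,a]
E
cat > pos.py <<'E'
from fit import *
C={n:ctrl.camera(n) for n in('scene','top')}
D=dict(heat_sink=(.072,.036,0,.014),board=(.072,.036,0,.01),spacer=(.072,.036,0,.01),cover=(.072,.036,0,.01))
for t,d in D.items():
    vs=[]
    for n,c in C.items():
        m=ctrl.outline_of(n,t)
        if not m: print('miss',t,n);continue
        m=m[0]['pixels'].astype(np.uint8)
        if t=='spacer':
            cs=cv2.findContours(m,cv2.RETR_EXTERNAL,cv2.CHAIN_APPROX_NONE)[0];m=cv2.drawContours(np.zeros_like(m),[max(cs,key=cv2.contourArea)],-1,1,-1)
        vs.append(crop(c,m));
        p=p0of(c,m,d[3])
    for v in [[v] for v in vs]+[vs]:
        r=fit(v,d,p);print(t,(r.x[:2]*1000).round(1),np.degrees(r.x[2]).round(1),round(r.fun,3))
# nest plate
vs=[]
for n,c in C.items():
    m=ctrl.outline_of(n,'nest')[0]['pixels'].astype(np.uint8)
    cs=cv2.findContours(m,cv2.RETR_EXTERNAL,cv2.CHAIN_APPROX_NONE)[0];m=cv2.drawContours(np.zeros_like(m),cs,-1,1,-1)
    hsv=cv2.cvtColor(c['img'],cv2.COLOR_BGR2HSV)
    w=((hsv[...,2]>150)&(hsv[...,1]<50)&(cv2.erode(m,np.ones((7,7)))>0)).astype(np.uint8)
    k,l,st,_=cv2.connectedComponentsWithStats(w);w=(l==1+st[1:,4].argmax()).astype(np.uint8)
    print('plate px',n,w.sum(),st[1+st[1:,4].argmax()])
    vs.append(crop(c,w));p=p0of(c,w,.048)
for v in [[v] for v in vs]+[vs]:
    r=fit(v,(.068,.026,.046,.048),p);print('plate',(r.x[:2]*1000).round(1),np.degrees(r.x[2]).round(1),round(r.fun,3))
x,y,a=r.x
for n,c in C.items():
    im=cv2.resize(c['img'],None,fx=4,fy=4,interpolation=cv2.INTER_CUBIC)
    for dd,col in(((.112,.074,0,.008),(255,0,255)),((.078,.042,.056,.0561),(0,255,255)),((.068,.026,.048,.0481),(0,0,255))):
        B=w2pix(c,box(x,y,a,*dd));B=((B+.5)*4-.5).astype(int)
        for q in(B[:4],B[4:]): cv2.polylines(im,[q[[0,1,3,2]]],True,col,1)
    u,v=w2pix(c,[x,y,.03])[0].astype(int)*4
    cv2.imwrite(f'pics/nest_{n}.png',im[v-260:v+260,u-260:u+260])
E
python3 pos.py; python3 -c "
import cv2,numpy as np
cv2.imwrite('pics/nest1.png',cv2.resize(np.hstack([cv2.imread('pics/nest_scene.png'),cv2.imread('pics/nest_top.png')]),(800,400)))"
```

```text
heat_sink [ 594.3 -131.9] 18.3 0.078
heat_sink [ 591.9 -133.2] 18.5 0.129
heat_sink [ 593.3 -132.5] 18.4 0.215
board [ 438.3 -291.7] -5.8 0.092
board [ 436.8 -291.8] -6.2 0.059
board [ 437.3 -291.8] -6.0 0.155
spacer [ 436.4 -291.1] -6.0 1.0
spacer [ 436.9 -291.5] -6.2 0.068
spacer [ 436.9 -291.5] -6.2 1.068
cover [ 448.8 -166.4] 0.2 0.063
cover [ 447.  -166.3] -0.5 0.087
cover [ 448.2 -166.3] -0.3 0.154
plate px scene 980 [335 348  53  44 980]
plate px top 618 [438 237  24  42 618]
plate [ 478.4 -391.7] 12.4 0.153
plate [ 476.5 -392.8] 11.4 0.053
plate [ 476.8 -392.6] 11.5 0.215
```

View pics/nest1.png

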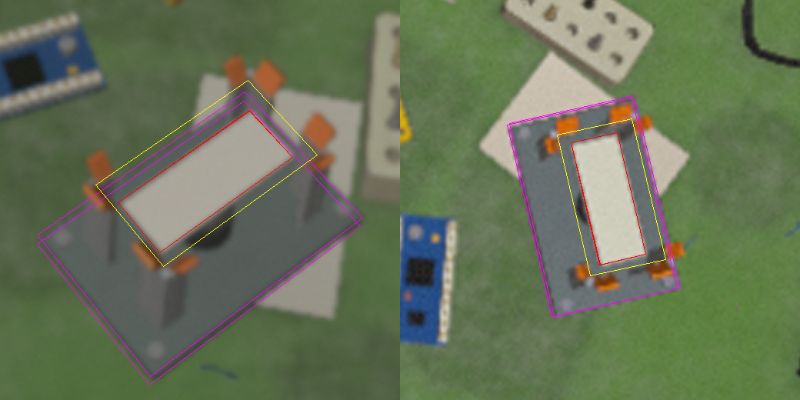

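Run:
```python
from fit import *
vs=[]
for n,R in(('scene',(255,315,325,390)),('top',(190,255,345,395))):
    c=ctrl.camera(n);hsv=cv2.cvtColor(c['img'],cv2.COLOR_BGR2HSV)
    m=((hsv[...,0]>15)&(hsv[...,0]<32)&(hsv[...,1]>110)&(hsv[...,2]>70)).astype(np.uint8)
    k=np.zeros_like(m);k[R[0]:R[1],R[2]:R[3]]=1;m*=k
    cs=cv2.findContours(m,cv2.RETR_EXTERNAL,cv2.CHAIN_APPROX_NONE)[0];m=cv2.drawContours(np.zeros_like(m),[max(cs,key=cv2.contourArea)],-1,1,-1)
    print(m.sum());vs.append(crop(c,m));p=p0of(c,m,.01)
for v in [[v] for v in vs]+[vs]:
    r=fit(v,(.072,.036,0,.01),p);print((r.x[:2]*1000).round(1),np.degrees(r.x[2]).round(1),round(r.fun,3))
# blocker positions
c=ctrl.camera('top')
print(pix2w(c,[[267,85],[375,140],[440,150],[525,180],[425,205],[455,215]],0.03).round(3))
```

```text
1236
911
[ 547.3 -261.2] 17.8 0.035
[ 545.5 -262.2] 17.3 0.044
[ 546.7 -261.5] 17.6 0.106
[[ 0.791 -0.083  0.03 ]
 [ 0.686 -0.273  0.03 ]
 [ 0.667 -0.387  0.03 ]
 [ 0.613 -0.537  0.03 ]
 [ 0.569 -0.357  0.03 ]
 [ 0.551 -0.409  0.03 ]]
```

Emit:
{"api": "arm_command", "payload": {
  "motion": [
    {"travel": [20, -35, 0], "turn": [0, 0, -0.12], "hand": 85},
    {"travel": [20, -35, 0], "turn": [0, 0, -0.12], "hand": 85},
    {"travel": [20, -35, 0], "turn": [0, 0, -0.12], "hand": 85},
    {"travel": [20, -35, 0], "turn": [0, 0, -0.12], "hand": 85},
    {"travel": [20, -35, 0], "turn": [0, 0, -0.12], "hand": 85}
  ]
}}

```text
time_s: 1.97
position: [0.2611, 0.4534, 0.2297]
ee_rot: [-1.32, -2.85, -0.002]
ft_force: [0.7, 0.2, 0.3]
finger_gap: 0.0853
```

Emit:
{"api": "arm_command", "payload": {
  "motion": [
    {"travel": [20, -35, 0], "turn": [0, 0, -0.12], "hand": 85},
    {"travel": [20, -35, 0], "turn": [0, 0, -0.12], "hand": 85},
    {"travel": [20, -35, 0], "turn": [0, 0, -0.12], "hand": 85},
    {"travel": [20, -35, 0], "turn": [0, 0, -0.12], "hand": 85},
    {"travel": [20, -35, 0], "turn": [0, 0, -0.12], "hand": 85}
  ]
}}

```text
time_s: 2.38
position: [0.3627, 0.2712, 0.2307]
ee_rot: [2.133, 2.305, 0.008]
ft_force: [1.6, 0.4, 0.4]
finger_gap: 0.085
```

Emit:
{"api": "arm_command", "payload": {
  "motion": [
    {"travel": [20, -35, 0], "turn": [0, 0, -0.12], "hand": 85},
    {"travel": [20, -35, 0], "turn": [0, 0, -0.12], "hand": 85},
    {"travel": [20, -35, 0], "turn": [0, 0, -0.12], "hand": 85},
    {"travel": [20, -35, 0], "turn": [0, 0, -0.12], "hand": 85},
    {"travel": [20, -35, 0], "turn": [0, 0, -0.12], "hand": 85}
  ]
}}

```text
time_s: 2.8
position: [0.4642, 0.0889, 0.2329]
ee_rot: [2.735, 1.535, 0.017]
ft_force: [0.3, 0.5, -0.3]
finger_gap: 0.0852
```

Emit:
{"api": "arm_command", "payload": {
  "motion": [
    {"travel": [20, -35, 0], "turn": [0, 0, -0.12], "hand": 85},
    {"travel": [20, -35, 0], "turn": [0, 0, -0.12], "hand": 85},
    {"travel": [20, -35, 0], "turn": [0, 0, -0.12], "hand": 85},
    {"travel": [20, -35, 0], "turn": [0, 0, -0.12], "hand": 85},
    {"travel": [20, -35, 0], "turn": [0, 0, -0.12], "hand": 85}
  ]
}}

```text
time_s: 3.22
position: [0.5655, -0.0933, 0.2347]
ee_rot: [3.069, 0.618, 0.02]
ft_force: [1.2, 0.8, 0.5]
finger_gap: 0.0853
```

```bash
cat > g.py <<'E'
# usage: g.py x y z(mm) yaw(deg of part)  -> remaining travel/turn incl. tilt fix
import sys
from h import *
from scipy.spatial.transform import Rotation as Ro
def go(x,y,z,yaw):
    s=ctrl.observe();R=Ro.from_rotvec(s['ee_rot'])
    best=None
    for k in(0,180):
        j=np.radians(yaw+90+k);Y=np.array([np.cos(j),np.sin(j),0]);Z=np.array([0,0,-1.])
        T=Ro.from_matrix(np.c_[np.cross(Y,Z),Y,Z]);w=(T*R.inv()).as_rotvec()
        if best is None or np.linalg.norm(w)<np.linalg.norm(best):best=w
    d=np.array([x,y,z])-s['position']*1000
    print('t',round(s['time_s'],2),'d',d.round(1),'turn',best.round(3),'F',s['ft_force'].round(1),'gap',round(s['finger_gap']*1000,1),'q',s['q'].round(2))
if __name__=='__main__': go(*map(float,sys.argv[1:]))
E
python3 g.py 593 -132.5 100 18.4
```

```text
t 3.22 d [  27.5  -39.2 -134.7] turn [ 0.009  0.014 -0.076] F [1.2 0.8 0.5] gap 85.3 q [-0.26 -0.06  1.83 -0.    1.35  0.92]
```

Emit:
{"api": "arm_command", "payload": {
  "motion": [
    {"travel": [10, -15, -35], "turn": [0.0, 0.01, -0.04], "hand": 85},
    {"travel": [10, -15, -35], "turn": [0, 0, -0.04], "hand": 85},
    {"travel": [5, -8, -35], "turn": [0, 0, 0], "hand": 85},
    {"travel": [0, 0, -25], "turn": [0, 0, 0], "hand": 85},
    {"travel": [0, 0, 0], "turn": [0, 0, 0], "hand": 85}
  ]
}}

```text
time_s: 3.63
position: [0.5969, -0.1436, 0.1052]
ee_rot: [3.09, 0.464, 0.021]
ft_force: [-1.3, 0.0, -0.4]
finger_gap: 0.0853
```

```bash
python3 g.py 593 -132.5 100 18.4
```

```text
t 3.63 d [-3.9 11.1 -5.2] turn [0.015 0.016 0.023] F [-1.3  0.  -0.4] gap 85.3 q [-0.32  0.14  1.85 -0.01  1.13  0.96]
```

Emit:
{"api": "arm_command", "payload": {
  "motion": [
    {"travel": [-4, 11, -30], "turn": [0.015, 0.016, 0.023], "hand": 85},
    {"travel": [0, 0, -25], "turn": [0, 0, 0], "hand": 85},
    {"travel": [0, 0, 0], "turn": [0, 0, 0], "hand": 85},
    {"travel": [0, 0, 0], "turn": [0, 0, 0], "hand": 85},
    {"travel": [0, 0, 0], "turn": [0, 0, 0], "hand": 85}
  ]
}}

```text
time_s: 4.05
position: [0.595, -0.1327, 0.0541]
ee_rot: [3.1, 0.504, 0.005]
ft_force: [0.4, -0.9, 0.6]
finger_gap: 0.0847
```

```bash
python3 g.py 593 -132.5 3 18.4;python3 - <<'E'
from h import *
a=ctrl.camera('scene')['img'][100:340,220:480];b=ctrl.camera('top')['img'][90:330,180:440]
cv2.imwrite('pics/a1.png',cv2.resize(np.hstack([a,b]),(800,370),interpolation=cv2.INTER_CUBIC))
E
```

```text
t 4.05 d [ -2.    0.2 -51.1] turn [ 0.     0.003 -0.001] F [ 0.4 -0.9  0.6] gap 84.7 q [-0.31  0.2   1.88  0.    1.06  0.94]
```

View pics/a1.png

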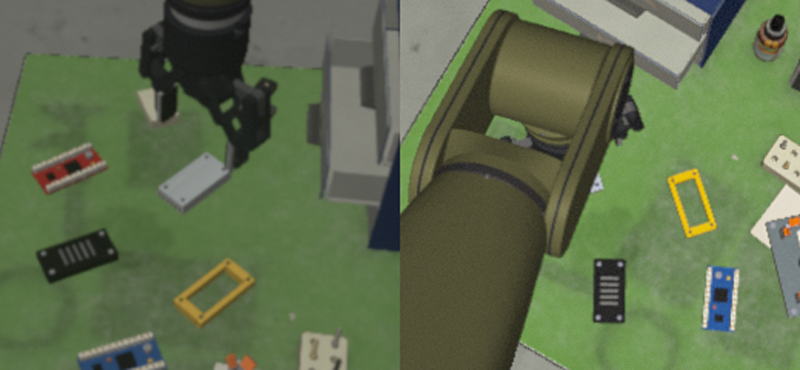

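Emit:
{"api": "arm_command", "payload": {
  "motion": [
    {"travel": [-2, 0, -25], "turn": [0, 0, 0], "hand": 85},
    {"travel": [0, 0, -16], "turn": [0, 0, 0], "hand": 85},
    {"travel": [0, 0, 0], "turn": [0, 0, 0], "hand": 85},
    {"travel": [0, 0, 0], "turn": [0, 0, 0], "hand": 85},
    {"travel": [0, 0, 0], "turn": [0, 0, 0], "hand": 85}
  ]
}}

```text
time_s: 4.57
position: [0.6016, -0.1352, 0.0255]
ee_rot: [3.09, 0.503, 0.036]
ft_force: [-0.1, -0.2, 0.0]
finger_gap: 0.0849
```

```bash
python3 g.py 593 -132.5 3 18.4
```

```text
t 4.57 d [ -8.6   2.7 -22.5] turn [ 0.007  0.024 -0.001] F [-0.1 -0.2  0. ] gap 84.9 q [-0.31  0.25  1.88  0.    0.99  0.94]
```

Emit:
{"api": "arm_command", "payload": {
  "motion": [
    {"travel": [-9, 3, -6], "turn": [0.007, 0.024, 0], "hand": 85},
    {"travel": [0, 0, -6], "turn": [0, 0, 0], "hand": 85},
    {"travel": [0, 0, -5], "turn": [0, 0, 0], "hand": 85},
    {"travel": [0, 0, -2], "turn": [0, 0, 0], "hand": 85},
    {"travel": [0, 0, 0], "turn": [0, 0, 0], "hand": 85}
  ]
}}

```text
time_s: 4.98
position: [0.5947, -0.1328, 0.01]
ee_rot: [3.098, 0.504, 0.008]
ft_force: [-0.4, 0.2, -0.6]
finger_gap: 0.085
```

```bash
python3 g.py 593 -132.5 3 18.4
```

```text
t 4.98 d [-1.7  0.3 -7. ] turn [ 0.002  0.005 -0.002] F [-0.4  0.2 -0.6] gap 85.0 q [-0.31  0.26  1.89  0.    0.98  0.94]
```

Emit:
{"api": "arm_command", "payload": {
  "motion": [
    {"travel": [-2, 0, -4], "turn": [0.002, 0.005, 0], "hand": 85},
    {"travel": [0, 0, -3], "turn": [0, 0, 0], "hand": 60},
    {"travel": [0, 0, 0], "turn": [0, 0, 0], "hand": 30},
    {"travel": [0, 0, 0], "turn": [0, 0, 0], "hand": 30},
    {"travel": [0, 0, 0], "turn": [0, 0, 0], "hand": 30}
  ]
}}

```text
time_s: 5.4
position: [0.5921, -0.1327, 0.0015]
ee_rot: [-3.1, -0.504, 0.002]
ft_force: [0.4, -0.6, -1.2]
finger_gap: 0.038
```

Emit:
{"api": "arm_command", "payload": {
  "motion": [
    {"travel": [0, 0, 0], "turn": [0, 0, 0], "hand": 30},
    {"travel": [0, 0, 0], "turn": [0, 0, 0], "hand": 30},
    {"travel": [0, 0, 0], "turn": [0, 0, 0], "hand": 30},
    {"travel": [0, 0, 0], "turn": [0, 0, 0], "hand": 30},
    {"travel": [0, 0, 0], "turn": [0, 0, 0], "hand": 30}
  ]
}}

```text
time_s: 5.82
position: [0.5924, -0.1329, 0.0019]
ee_rot: [-3.1, -0.504, 0.001]
ft_force: [0.3, -1.0, -0.6]
finger_gap: 0.0344
```

```bash
python3 g.py 593 -132.5 3 18.4
```

```text
t 5.82 d [0.6 0.4 1.1] turn [-0.001 -0.001 -0.001] F [ 0.3 -1.  -0.6] gap 34.4 q [-0.31  0.28  1.9   0.    0.97  0.94]
```

Emit:
{"api": "arm_command", "payload": {
  "motion": [
    {"travel": [0, 0, 15], "turn": [0, 0, 0], "hand": 30},
    {"travel": [0, 0, 25], "turn": [0, 0, 0], "hand": 30},
    {"travel": [0, 0, 30], "turn": [0, 0, 0], "hand": 30},
    {"travel": [0, 0, 30], "turn": [0, 0, 0], "hand": 30},
    {"travel": [0, 0, 15], "turn": [0, 0, 0], "hand": 30}
  ]
}}

```text
time_s: 6.23
position: [0.5854, -0.1306, 0.1126]
ee_rot: [-3.092, -0.503, 0.025]
ft_force: [0.5, -0.6, -0.3]
finger_gap: 0.0342
```

Emit:
{"api": "arm_command", "payload": {
  "motion": [
    {"travel": [-12, -28, 0], "turn": [0, 0, -0.02], "hand": 30},
    {"travel": [-14, -32, 0], "turn": [0, 0, -0.02], "hand": 30},
    {"travel": [-14, -32, 0], "turn": [0, 0, -0.02], "hand": 30},
    {"travel": [-14, -32, 0], "turn": [0, 0, -0.02], "hand": 30},
    {"travel": [-14, -32, 0], "turn": [0, 0, -0.02], "hand": 30}
  ]
}}

```text
time_s: 6.65
position: [0.5209, -0.2868, 0.121]
ee_rot: [-3.117, -0.361, 0.004]
ft_force: [1.1, -0.4, -0.7]
finger_gap: 0.0345
```

```bash
python3 g.py 477.3 -392.3 120 11.6
```

```text
t 6.65 d [ -43.6 -105.5   -1. ] turn [-0.003 -0.003 -0.028] F [ 1.1 -0.4 -0.7] gap 34.5 q [-0.59  0.1   1.87  0.    1.18  0.75]
```

Emit:
{"api": "arm_command", "payload": {
  "motion": [
    {"travel": [-13, -30, 0], "turn": [0, 0, -0.01], "hand": 30},
    {"travel": [-13, -30, 0], "turn": [0, 0, -0.01], "hand": 30},
    {"travel": [-9, -22, 0], "turn": [0, 0, 0], "hand": 30},
    {"travel": [-5, -10, 0], "turn": [0, 0, 0], "hand": 30},
    {"travel": [0, 0, 0], "turn": [0, 0, 0], "hand": 30}
  ]
}}

```text
time_s: 7.07
position: [0.475, -0.388, 0.1209]
ee_rot: [-3.124, -0.317, 0.005]
ft_force: [0.9, 0.5, -1.8]
finger_gap: 0.0341
```

```bash
python3 g.py 477.3 -392.3 95 11.6
```

```text
t 7.07 d [  2.3  -4.3 -25.9] turn [-0.002 -0.003  0.   ] F [ 0.9  0.5 -1.8] gap 34.1 q [-0.77  0.14  1.83 -0.    1.18  0.6 ]
```

Emit:
{"api": "arm_command", "payload": {
  "motion": [
    {"travel": [2, -4, -15], "turn": [0, 0, 0], "hand": 30},
    {"travel": [0, 0, -15], "turn": [0, 0, 0], "hand": 30},
    {"travel": [0, 0, -8], "turn": [0, 0, 0], "hand": 30},
    {"travel": [0, 0, 0], "turn": [0, 0, 0], "hand": 30},
    {"travel": [0, 0, 0], "turn": [0, 0, 0], "hand": 30}
  ]
}}

```text
time_s: 7.48
position: [0.479, -0.3883, 0.0819]
ee_rot: [-3.121, -0.318, 0.002]
ft_force: [0.7, -0.1, 0.1]
finger_gap: 0.0343
```

```bash
python3 g.py 477.3 -392.3 66 11.6
cat > v.py <<'E'
import sys
from h import *
a=ctrl.camera('scene');b=ctrl.camera('top');o=[]
for c in(a,b):
    u,v=w2pix(c,[.4773,-.3923,.055])[0].astype(int);o.append(c['img'][v-60:v+60,u-65:u+65])
cv2.imwrite(f'pics/{sys.argv[1]}.png',cv2.resize(np.hstack(o),(800,370),interpolation=cv2.INTER_CUBIC))
E
python3 v.py n1
```

```text
t 7.48 d [ -1.7  -4.  -15.9] turn [-0.004 -0.002 -0.001] F [ 0.7 -0.1  0.1] gap 34.3 q [-0.77  0.19  1.84  0.    1.11  0.6 ]
```

View pics/n1.png

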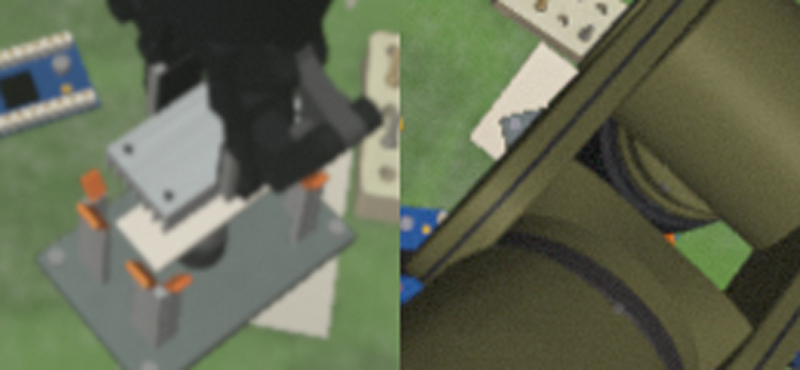

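Emit:
{"api": "arm_command", "payload": {
  "motion": [
    {"travel": [-2, -3, -3], "turn": [0, 0, 0], "hand": 30},
    {"travel": [0, -1, -4], "turn": [0, 0, 0], "hand": 30},
    {"travel": [0, 0, -3], "turn": [0, 0, 0], "hand": 30},
    {"travel": [0, 0, 0], "turn": [0, 0, 0], "hand": 30},
    {"travel": [0, 0, 0], "turn": [0, 0, 0], "hand": 30}
  ]
}}

```text
time_s: 8.0
position: [0.4787, -0.3934, 0.0744]
ee_rot: [3.125, 0.321, 0.004]
ft_force: [-0.5, -0.2, -1.1]
finger_gap: 0.0342
```

```bash
python3 g.py 477.3 -392.3 66 11.6
```

```text
t 8.0 d [-1.4  1.1 -8.4] turn [ 0.     0.002 -0.002] F [-0.5 -0.2 -1.1] gap 34.2 q [-0.78  0.2   1.84  0.    1.1   0.59]
```

Emit:
{"api": "arm_command", "payload": {
  "motion": [
    {"travel": [-1, 1, -4], "turn": [0, 0, 0], "hand": 30},
    {"travel": [0, 0, -4], "turn": [0, 0, 0], "hand": 30},
    {"travel": [0, 0, -3], "turn": [0, 0, 0], "hand": 30},
    {"travel": [0, 0, -1], "turn": [0, 0, 0], "hand": 30},
    {"travel": [0, 0, 0], "turn": [0, 0, 0], "hand": 30}
  ]
}}

```text
time_s: 8.42
position: [0.4774, -0.3925, 0.0613]
ee_rot: [3.125, 0.32, 0.004]
ft_force: [-0.2, -0.3, -0.8]
finger_gap: 0.0345
```

```bash
python3 g.py 477.3 -392.3 50 11.6
```

```text
t 8.42 d [ -0.1   0.2 -11.3] turn [ 0.     0.002 -0.002] F [-0.2 -0.3 -0.8] gap 34.5 q [-0.78  0.21  1.85  0.    1.07  0.59]
```

Emit:
{"api": "arm_command", "payload": {
  "motion": [
    {"travel": [0, 0, -5], "turn": [0, 0, 0], "hand": 30},
    {"travel": [0, 0, -5], "turn": [0, 0, 0], "hand": 30},
    {"travel": [0, 0, -4], "turn": [0, 0, 0], "hand": 30},
    {"travel": [0, 0, -2], "turn": [0, 0, 0], "hand": 30},
    {"travel": [0, 0, 0], "turn": [0, 0, 0], "hand": 30}
  ]
}}

```text
time_s: 8.83
position: [0.4776, -0.3926, 0.0437]
ee_rot: [3.124, 0.32, 0.004]
ft_force: [0.1, 0.2, -0.3]
finger_gap: 0.0347
```

```bash
python3 g.py 477.3 -392.3 40 11.6; python3 v.py n2
```

```text
t 8.83 d [-0.3  0.3 -3.7] turn [ 0.     0.003 -0.002] F [ 0.1  0.2 -0.3] gap 34.7 q [-0.78  0.24  1.86  0.    1.04  0.59]
```

View pics/n2.png

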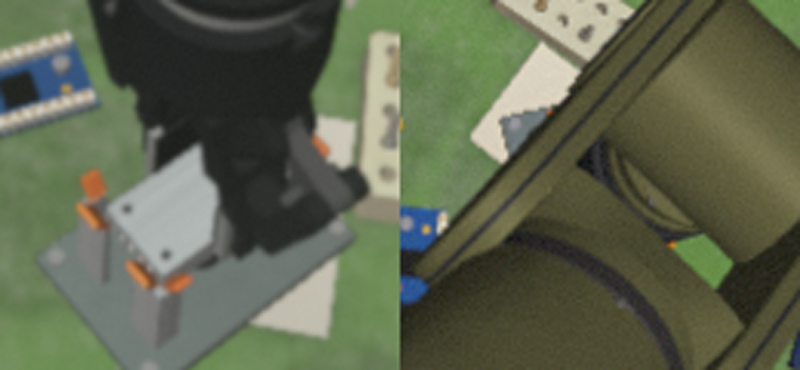

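Emit:
{"api": "arm_command", "payload": {
  "motion": [
    {"travel": [0, 0, -4], "turn": [0, 0, 0], "hand": 30},
    {"travel": [0, 0, -2], "turn": [0, 0, 0], "hand": 36},
    {"travel": [0, 0, 0], "turn": [0, 0, 0], "hand": 45},
    {"travel": [0, 0, 0], "turn": [0, 0, 0], "hand": 60},
    {"travel": [0, 0, 0], "turn": [0, 0, 0], "hand": 60}
  ]
}}

```text
time_s: 9.35
position: [0.4783, -0.3932, 0.0386]
ee_rot: [3.123, 0.32, 0.006]
ft_force: [0.3, -0.1, 0.0]
finger_gap: 0.0605
```

Emit:
{"api": "arm_command", "payload": {
  "motion": [
    {"travel": [0, 0, 5], "turn": [0, 0, 0], "hand": 60},
    {"travel": [0, 0, 20], "turn": [0, 0, 0], "hand": 60},
    {"travel": [0, 0, 30], "turn": [0, 0, 0], "hand": 60},
    {"travel": [0, 0, 30], "turn": [0, 0, 0], "hand": 85},
    {"travel": [0, 0, 15], "turn": [0, 0, 0], "hand": 85}
  ]
}}

```text
time_s: 9.77
position: [0.4748, -0.3899, 0.1373]
ee_rot: [-3.118, -0.319, 0.006]
ft_force: [-0.2, -0.4, 0.4]
finger_gap: 0.0819
```

```bash
python3 g.py 437.5 -291.8 80 -6; python3 v.py n3
```

```text
t 9.77 d [-37.3  98.1 -57.3] turn [-0.007 -0.003 -0.309] F [-0.2 -0.4  0.4] gap 81.9 q [-0.78  0.13  1.81  0.    1.21  0.59]
```

View pics/n3.png

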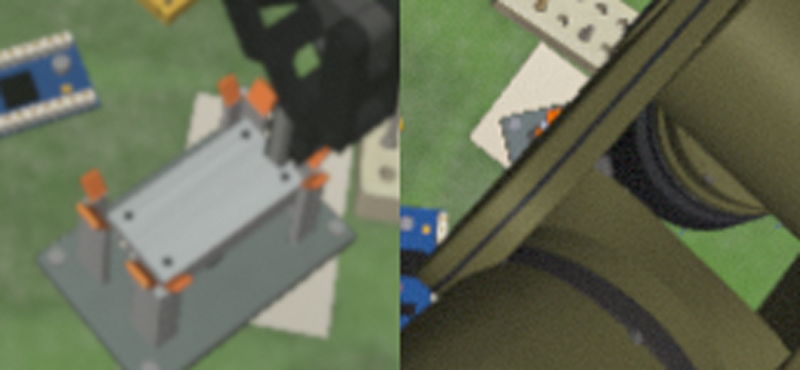

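Emit:
{"api": "arm_command", "payload": {
  "motion": [
    {"travel": [-11, 28, 0], "turn": [0, 0, -0.08], "hand": 70},
    {"travel": [-11, 28, -5], "turn": [0, 0, -0.08], "hand": 70},
    {"travel": [-9, 24, -15], "turn": [0, 0, -0.08], "hand": 70},
    {"travel": [-4, 12, -15], "turn": [0, 0, -0.06], "hand": 70},
    {"travel": [0, 3, -10], "turn": [0, 0, 0], "hand": 70}
  ]
}}

```text
time_s: 10.28
position: [0.4395, -0.2943, 0.0915]
ee_rot: [-3.136, 0.177, -0.002]
ft_force: [0.3, 0.0, -1.1]
finger_gap: 0.0699
```

```bash
python3 g.py 437.5 -291.8 50 -6
```

```text
t 10.28 d [ -2.    2.5 -41.5] turn [-0.001  0.002  0.008] F [ 0.3  0.  -1.1] gap 69.9 q [-0.69 -0.01  2.04  0.    1.11  0.99]
```

Emit:
{"api": "arm_command", "payload": {
  "motion": [
    {"travel": [-2, 2, -20], "turn": [0, 0, 0.008], "hand": 70},
    {"travel": [0, 0, -20], "turn": [0, 0, 0], "hand": 70},
    {"travel": [0, 0, -18], "turn": [0, 0, 0], "hand": 70},
    {"travel": [0, 0, -12], "turn": [0, 0, 0], "hand": 70},
    {"travel": [0, 0, -4], "turn": [0, 0, 0], "hand": 70}
  ]
}}

```text
time_s: 10.7
position: [0.435, -0.2898, 0.0087]
ee_rot: [-3.134, 0.148, 0.005]
ft_force: [-0.7, -0.1, 0.0]
finger_gap: 0.07
```

```bash
python3 g.py 437.5 -291.8 1 -6
```

```text
t 10.7 d [ 2.5 -2.  -7.7] turn [-0.004 -0.003 -0.01 ] F [-0.7 -0.1  0. ] gap 70.0 q [-0.69  0.1   2.09  0.    0.96  0.97]
```

Emit:
{"api": "arm_command", "payload": {
  "motion": [
    {"travel": [2, -2, -4], "turn": [-0.004, -0.003, -0.01], "hand": 70},
    {"travel": [0, 0, -3], "turn": [0, 0, 0], "hand": 60},
    {"travel": [0, 0, -1], "turn": [0, 0, 0], "hand": 45},
    {"travel": [0, 0, 0], "turn": [0, 0, 0], "hand": 30},
    {"travel": [0, 0, 0], "turn": [0, 0, 0], "hand": 30}
  ]
}}

```text
time_s: 11.12
position: [0.4382, -0.2942, 0.0002]
ee_rot: [3.136, -0.161, 0.0]
ft_force: [-0.7, -0.7, -0.5]
finger_gap: 0.034
```

Emit:
{"api": "arm_command", "payload": {
  "motion": [
    {"travel": [0, 0, 0], "turn": [0, 0, 0], "hand": 30},
    {"travel": [0, 0, 0], "turn": [0, 0, 0], "hand": 30},
    {"travel": [0, 0, 0], "turn": [0, 0, 0], "hand": 30},
    {"travel": [0, 0, 0], "turn": [0, 0, 0], "hand": 30},
    {"travel": [0, 0, 0], "turn": [0, 0, 0], "hand": 30}
  ]
}}

```text
time_s: 11.53
position: [0.4396, -0.2954, 0.0024]
ee_rot: [3.133, -0.161, 0.006]
ft_force: [-0.9, -0.2, -1.9]
finger_gap: 0.0342
```

```bash
python3 g.py 437.5 -291.8 1 -6
```

```text
t 11.53 d [-2.1  3.6 -1.4] turn [ 0.004  0.004 -0.002] F [-0.9 -0.2 -1.9] gap 34.2 q [-0.69  0.12  2.08 -0.    0.94  0.98]
```

Emit:
{"api": "arm_command", "payload": {
  "motion": [
    {"travel": [0, 0, 15], "turn": [0.004, 0.004, 0], "hand": 30},
    {"travel": [0, 0, 28], "turn": [0, 0, 0], "hand": 30},
    {"travel": [0, 0, 30], "turn": [0, 0, 0], "hand": 30},
    {"travel": [0, 0, 30], "turn": [0, 0, 0.05], "hand": 30},
    {"travel": [6, -15, 10], "turn": [0, 0, 0.06], "hand": 30}
  ]
}}

```text
time_s: 11.95
position: [0.4399, -0.3046, 0.1131]
ee_rot: [-3.133, -0.019, 0.022]
ft_force: [2.2, -1.4, -0.6]
finger_gap: 0.0344
```

Emit:
{"api": "arm_command", "payload": {
  "motion": [
    {"travel": [9, -25, 0], "turn": [0, 0, 0.06], "hand": 30},
    {"travel": [9, -25, 0], "turn": [0, 0, 0.06], "hand": 30},
    {"travel": [8, -20, 0], "turn": [0, 0, 0.05], "hand": 30},
    {"travel": [3, -8, 0], "turn": [0, 0, 0.02], "hand": 30},
    {"travel": [0, 0, 0], "turn": [0, 0, 0], "hand": 30}
  ]
}}

```text
time_s: 12.37
position: [0.4729, -0.3888, 0.1198]
ee_rot: [3.122, 0.337, -0.01]
ft_force: [0.6, 0.1, -0.2]
finger_gap: 0.0339
```

```bash
python3 g.py 477.8 -392.3 80 11.6
```

```text
t 12.37 d [  4.9  -3.5 -39.8] turn [ 0.002 -0.006 -0.013] F [ 0.6  0.1 -0.2] gap 33.9 q [-0.77  0.14  1.83 -0.01  1.18  0.58]
```

Emit:
{"api": "arm_command", "payload": {
  "motion": [
    {"travel": [5, -3, -10], "turn": [0.002, -0.006, -0.013], "hand": 30},
    {"travel": [0, 0, -12], "turn": [0, 0, 0], "hand": 30},
    {"travel": [0, 0, -10], "turn": [0, 0, 0], "hand": 30},
    {"travel": [0, 0, -5], "turn": [0, 0, 0], "hand": 30},
    {"travel": [0, 0, -1], "turn": [0, 0, 0], "hand": 30}
  ]
}}

```text
time_s: 12.78
position: [0.4766, -0.389, 0.0759]
ee_rot: [-3.122, -0.312, 0.003]
ft_force: [0.7, 0.8, -0.2]
finger_gap: 0.0342
```

```bash
python3 g.py 477.8 -392.3 70 11.6; python3 v.py n4
```

```text
t 12.78 d [ 1.2 -3.3 -5.9] turn [-0.004 -0.002  0.003] F [ 0.7  0.8 -0.2] gap 34.2 q [-0.77  0.19  1.85  0.    1.1   0.6 ]
```

View pics/n4.png

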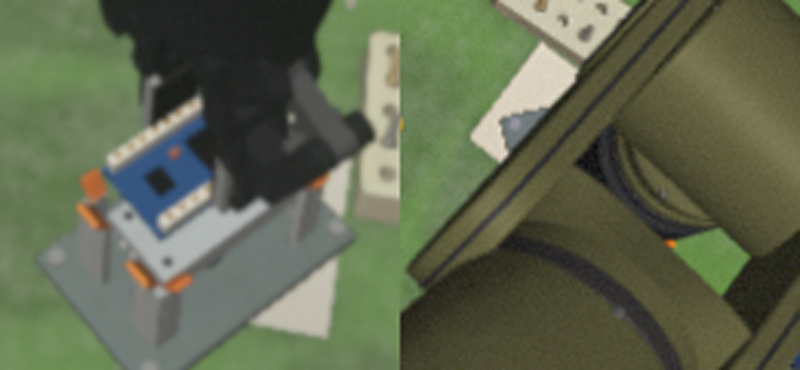

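Emit:
{"api": "arm_command", "payload": {
  "motion": [
    {"travel": [1, -3, -3], "turn": [-0.004, -0.002, 0], "hand": 30},
    {"travel": [0, 0, -4], "turn": [0, 0, 0], "hand": 30},
    {"travel": [0, 0, -3], "turn": [0, 0, 0], "hand": 30},
    {"travel": [0, 0, -1], "turn": [0, 0, 0], "hand": 30},
    {"travel": [0, 0, 0], "turn": [0, 0, 0], "hand": 30}
  ]
}}

```text
time_s: 13.3
position: [0.4788, -0.3928, 0.0664]
ee_rot: [3.122, 0.313, 0.004]
ft_force: [0.1, 0.0, -0.4]
finger_gap: 0.0344
```

```bash
python3 g.py 477.8 -392.3 42 11.6
```

```text
t 13.3 d [ -1.    0.5 -24.4] turn [0.003 0.003 0.003] F [ 0.1  0.  -0.4] gap 34.4 q [-0.77  0.21  1.85 -0.    1.08  0.6 ]
```

Emit:
{"api": "arm_command", "payload": {
  "motion": [
    {"travel": [-1, 0, -4], "turn": [0.003, 0.003, 0.003], "hand": 30},
    {"travel": [0, 0, -5], "turn": [0, 0, 0], "hand": 30},
    {"travel": [0, 0, -5], "turn": [0, 0, 0], "hand": 30},
    {"travel": [0, 0, -4], "turn": [0, 0, 0], "hand": 30},
    {"travel": [0, 0, -1], "turn": [0, 0, 0], "hand": 30}
  ]
}}

```text
time_s: 13.72
position: [0.4782, -0.3934, 0.0465]
ee_rot: [3.124, 0.318, 0.001]
ft_force: [0.6, -0.2, -0.7]
finger_gap: 0.0339
```

```bash
python3 g.py 477.8 -392.3 42 11.6; python3 v.py n5
```

```text
t 13.72 d [-0.4  1.1 -4.5] turn [ 0.001  0.001 -0.001] F [ 0.6 -0.2 -0.7] gap 33.9 q [-0.77  0.23  1.86 -0.    1.05  0.59]
```

View pics/n5.png

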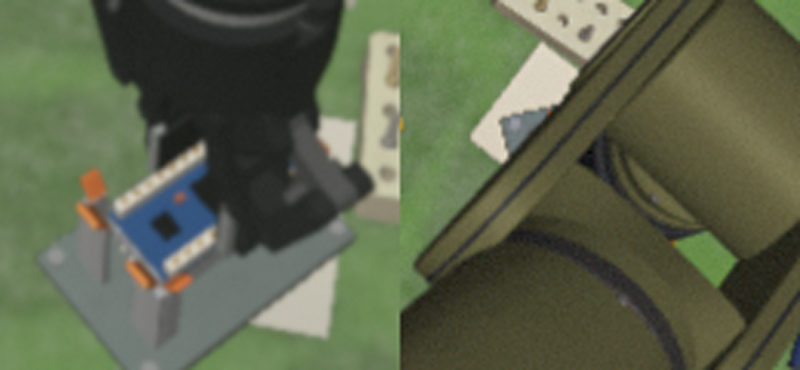

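Emit:
{"api": "arm_command", "payload": {
  "motion": [
    {"travel": [0, 1, -3], "turn": [0, 0, 0], "hand": 30},
    {"travel": [0, 0, -2], "turn": [0, 0, 0], "hand": 36},
    {"travel": [0, 0, 0], "turn": [0, 0, 0], "hand": 45},
    {"travel": [0, 0, 0], "turn": [0, 0, 0], "hand": 60},
    {"travel": [0, 0, 0], "turn": [0, 0, 0], "hand": 60}
  ]
}}

```text
time_s: 14.23
position: [0.4788, -0.3929, 0.0423]
ee_rot: [3.122, 0.318, 0.003]
ft_force: [-0.1, -0.3, 0.5]
finger_gap: 0.0599
```

Emit:
{"api": "arm_command", "payload": {
  "motion": [
    {"travel": [0, 0, 5], "turn": [0, 0, 0], "hand": 60},
    {"travel": [0, 0, 20], "turn": [0, 0, 0], "hand": 60},
    {"travel": [0, 0, 30], "turn": [0, 0, 0], "hand": 60},
    {"travel": [0, 0, 30], "turn": [0, 0, 0], "hand": 70},
    {"travel": [6, 10, 10], "turn": [0, 0, 0], "hand": 70}
  ]
}}

```text
time_s: 14.65
position: [0.4816, -0.3811, 0.1372]
ee_rot: [-3.122, -0.315, 0.007]
ft_force: [1.0, -1.3, 0.9]
finger_gap: 0.0703
```

```bash
python3 g.py 546.6 -261.5 80 17.6; python3 v.py n6
```

```text
t 14.65 d [ 65.  119.6 -57.2] turn [-0.003 -0.005  0.106] F [ 1.  -1.3  0.9] gap 70.3 q [-0.76  0.12  1.81 -0.    1.21  0.61]
```

View pics/n6.png

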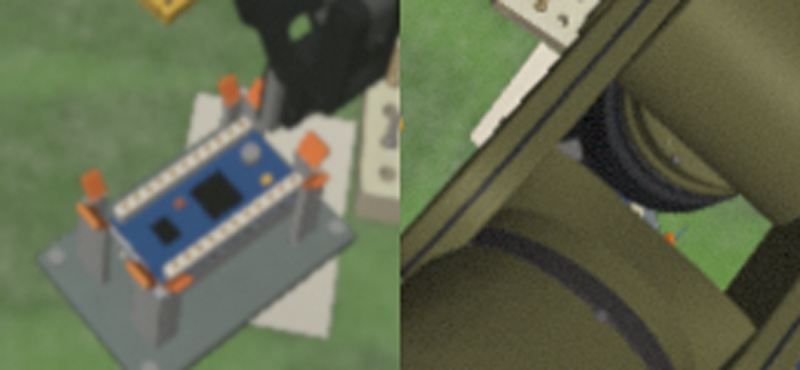

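Emit:
{"api": "arm_command", "payload": {
  "motion": [
    {"travel": [17, 31, 0], "turn": [0, 0, 0.03], "hand": 70},
    {"travel": [17, 31, -10], "turn": [0, 0, 0.03], "hand": 70},
    {"travel": [16, 28, -15], "turn": [0, 0, 0.03], "hand": 70},
    {"travel": [10, 18, -15], "turn": [0, 0, 0.02], "hand": 70},
    {"travel": [3, 5, -8], "turn": [0, 0, 0], "hand": 70}
  ]
}}

```text
time_s: 15.17
position: [0.5455, -0.2611, 0.0817]
ee_rot: [-3.098, -0.493, 0.009]
ft_force: [-0.3, 0.2, 0.1]
finger_gap: 0.0701
```

```bash
python3 g.py 546.6 -261.5 20 17.6
```

```text
t 15.17 d [  1.1  -0.4 -61.7] turn [-0.004 -0.006 -0.009] F [-0.3  0.2  0.1] gap 70.1 q [-0.54  0.17  1.87  0.    1.11  0.72]
```

Emit:
{"api": "arm_command", "payload": {
  "motion": [
    {"travel": [1, 0, -18], "turn": [-0.004, -0.006, -0.009], "hand": 70},
    {"travel": [0, 0, -20], "turn": [0, 0, 0], "hand": 70},
    {"travel": [0, 0, -18], "turn": [0, 0, 0], "hand": 70},
    {"travel": [0, 0, -10], "turn": [0, 0, 0], "hand": 70},
    {"travel": [0, 0, -3], "turn": [0, 0, 0], "hand": 70}
  ]
}}

```text
time_s: 15.58
position: [0.5419, -0.2552, 0.0]
ee_rot: [-3.096, -0.486, 0.017]
ft_force: [0.4, 0.2, -0.3]
finger_gap: 0.0702
```

```bash
python3 g.py 546.6 -261.5 1 17.6
```

```text
t 15.58 d [ 4.7 -6.3  1. ] turn [-0.006 -0.012 -0.004] F [ 0.4  0.2 -0.3] gap 70.2 q [-0.53  0.27  1.91 -0.    0.98  0.73]
```

Emit:
{"api": "arm_command", "payload": {
  "motion": [
    {"travel": [4, -5, 1], "turn": [-0.006, -0.012, -0.004], "hand": 70},
    {"travel": [0, -1, 0], "turn": [0, 0, 0], "hand": 70},
    {"travel": [0, 0, 0], "turn": [0, 0, 0], "hand": 70},
    {"travel": [0, 0, 0], "turn": [0, 0, 0], "hand": 70},
    {"travel": [0, 0, 0], "turn": [0, 0, 0], "hand": 70}
  ]
}}

```text
time_s: 16.0
position: [0.5457, -0.2631, 0.001]
ee_rot: [3.104, 0.477, 0.0]
ft_force: [-1.2, 0.5, 0.3]
finger_gap: 0.0696
```

```bash
python3 g.py 546.6 -261.5 1 17.6
```

```text
t 16.0 d [ 0.9  1.6 -0. ] turn [0.001 0.    0.002] F [-1.2  0.5  0.3] gap 69.6 q [-0.54  0.27  1.9  -0.    0.97  0.73]
```

Emit:
{"api": "arm_command", "payload": {
  "motion": [
    {"travel": [1, 1, 0], "turn": [0, 0, 0], "hand": 55},
    {"travel": [0, 0, 0], "turn": [0, 0, 0], "hand": 42},
    {"travel": [0, 0, 0], "turn": [0, 0, 0], "hand": 30},
    {"travel": [0, 0, 0], "turn": [0, 0, 0], "hand": 30},
    {"travel": [0, 0, 0], "turn": [0, 0, 0], "hand": 30}
  ]
}}

```text
time_s: 16.42
position: [0.549, -0.2634, 0.0048]
ee_rot: [3.1, 0.476, 0.008]
ft_force: [-0.3, -0.2, -0.4]
finger_gap: 0.0336
```

Emit:
{"api": "arm_command", "payload": {
  "motion": [
    {"travel": [0, 0, 0], "turn": [0, 0, 0], "hand": 30},
    {"travel": [0, 0, 0], "turn": [0, 0, 0], "hand": 30},
    {"travel": [0, 0, 0], "turn": [0, 0, 0], "hand": 30},
    {"travel": [0, 0, 0], "turn": [0, 0, 0], "hand": 30},
    {"travel": [0, 0, 0], "turn": [0, 0, 0], "hand": 30}
  ]
}}

```text
time_s: 16.83
position: [0.5486, -0.2629, 0.0041]
ee_rot: [3.101, 0.477, 0.007]
ft_force: [-0.6, 0.2, 1.4]
finger_gap: 0.0337
```

```bash
python3 g.py 546.6 -261.5 1 17.6
```

```text
t 16.83 d [-2.   1.4 -3.1] turn [0.004 0.005 0.002] F [-0.6  0.2  1.4] gap 33.7 q [-0.53  0.27  1.9  -0.    0.97  0.73]
```

Emit:
{"api": "arm_command", "payload": {
  "motion": [
    {"travel": [0, 0, 15], "turn": [0.004, 0.005, 0], "hand": 30},
    {"travel": [0, 0, 28], "turn": [0, 0, 0], "hand": 30},
    {"travel": [0, 0, 30], "turn": [0, 0, 0], "hand": 30},
    {"travel": [0, 0, 30], "turn": [0, 0, 0], "hand": 30},
    {"travel": [-6, -12, 10], "turn": [0, 0, -0.02], "hand": 30}
  ]
}}

```text
time_s: 17.25
position: [0.5378, -0.2708, 0.1142]
ee_rot: [-3.099, -0.447, 0.017]
ft_force: [1.7, -1.2, -0.6]
finger_gap: 0.0335
```

Emit:
{"api": "arm_command", "payload": {
  "motion": [
    {"travel": [-14, -26, 0], "turn": [0, 0, -0.02], "hand": 30},
    {"travel": [-15, -28, 0], "turn": [0, 0, -0.02], "hand": 30},
    {"travel": [-14, -27, 0], "turn": [0, 0, -0.02], "hand": 30},
    {"travel": [-10, -18, 0], "turn": [0, 0, -0.01], "hand": 30},
    {"travel": [-4, -8, 0], "turn": [0, 0, 0], "hand": 30}
  ]
}}

```text
time_s: 17.67
position: [0.479, -0.3846, 0.1182]
ee_rot: [-3.12, -0.334, 0.008]
ft_force: [1.0, 0.1, 0.4]
finger_gap: 0.0333
```

```bash
python3 g.py 478.5 -392 80 11.6
```

```text
t 17.67 d [ -0.5  -7.4 -38.2] turn [-0.003 -0.006 -0.011] F [1.  0.1 0.4] gap 33.3 q [-0.76  0.14  1.83 -0.    1.18  0.59]
```

Emit:
{"api": "arm_command", "payload": {
  "motion": [
    {"travel": [0, -5, -10], "turn": [-0.003, -0.006, -0.011], "hand": 30},
    {"travel": [0, 0, -12], "turn": [0, 0, 0], "hand": 30},
    {"travel": [0, 0, -8], "turn": [0, 0, 0], "hand": 30},
    {"travel": [0, 0, -4], "turn": [0, 0, 0], "hand": 30},
    {"travel": [0, 0, -1], "turn": [0, 0, 0], "hand": 30}
  ]
}}

```text
time_s: 18.08
position: [0.4769, -0.3892, 0.0761]
ee_rot: [-3.122, -0.311, 0.003]
ft_force: [-0.1, 0.0, -0.7]
finger_gap: 0.0333
```

```bash
python3 g.py 478.5 -392 70 11.6; python3 v.py n7
```

```text
t 18.08 d [ 1.6 -2.8 -6.1] turn [-0.004 -0.002  0.004] F [-0.1  0.  -0.7] gap 33.3 q [-0.77  0.19  1.85  0.    1.1   0.6 ]
```

View pics/n7.png

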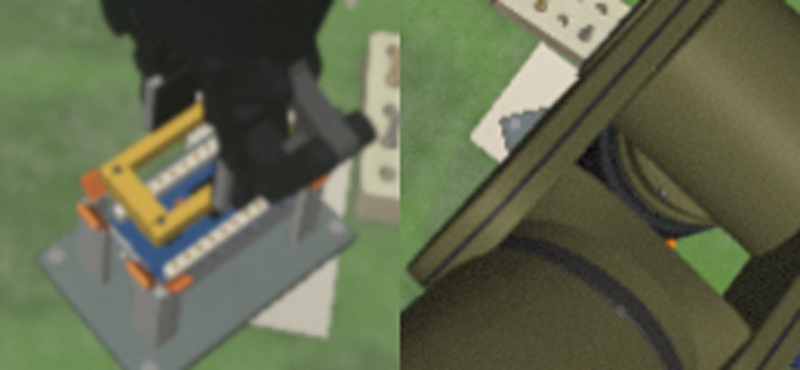

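Emit:
{"api": "arm_command", "payload": {
  "motion": [
    {"travel": [2, -3, -3], "turn": [-0.004, -0.002, 0.004], "hand": 30},
    {"travel": [0, 0, -4], "turn": [0, 0, 0], "hand": 30},
    {"travel": [0, 0, -3], "turn": [0, 0, 0], "hand": 30},
    {"travel": [0, 0, -1], "turn": [0, 0, 0], "hand": 30},
    {"travel": [0, 0, 0], "turn": [0, 0, 0], "hand": 30}
  ]
}}

```text
time_s: 18.6
position: [0.4816, -0.3918, 0.0664]
ee_rot: [3.122, 0.323, 0.004]
ft_force: [-0.2, 0.7, -0.0]
finger_gap: 0.0338
```

```bash
python3 g.py 478.7 -392 44 11.6
```

```text
t 18.6 d [ -2.9  -0.2 -22.4] turn [ 0.003  0.003 -0.004] F [-0.2  0.7 -0. ] gap 33.8 q [-0.77  0.21  1.84 -0.    1.08  0.6 ]
```

Emit:
{"api": "arm_command", "payload": {
  "motion": [
    {"travel": [-2, 0, -3], "turn": [0.003, 0.003, -0.004], "hand": 30},
    {"travel": [0, 0, -4], "turn": [0, 0, 0], "hand": 30},
    {"travel": [0, 0, -4], "turn": [0, 0, 0], "hand": 30},
    {"travel": [0, 0, -3], "turn": [0, 0, 0], "hand": 30},
    {"travel": [0, 0, -1], "turn": [0, 0, 0], "hand": 30}
  ]
}}

```text
time_s: 19.02
position: [0.4799, -0.3925, 0.0511]
ee_rot: [3.124, 0.316, 0.002]
ft_force: [-0.2, 0.1, -1.1]
finger_gap: 0.0333
```

```bash
python3 g.py 478.7 -392 44 11.6; python3 v.py n8
```

```text
t 19.02 d [-1.2  0.5 -7.1] turn [0.001 0.001 0.001] F [-0.2  0.1 -1.1] gap 33.3 q [-0.77  0.23  1.85 -0.    1.06  0.6 ]
```

View pics/n8.png

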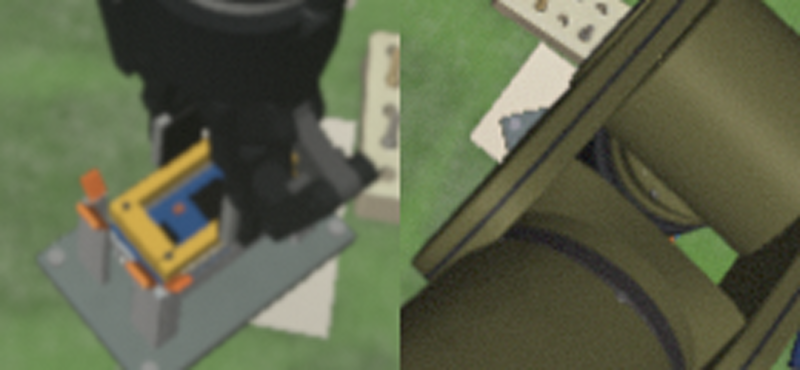

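Emit:
{"api": "arm_command", "payload": {
  "motion": [
    {"travel": [-1, 0, -4], "turn": [0, 0, 0], "hand": 30},
    {"travel": [0, 0, -3], "turn": [0, 0, 0], "hand": 36},
    {"travel": [0, 0, 0], "turn": [0, 0, 0], "hand": 45},
    {"travel": [0, 0, 0], "turn": [0, 0, 0], "hand": 60},
    {"travel": [0, 0, 0], "turn": [0, 0, 0], "hand": 60}
  ]
}}

```text
time_s: 19.53
position: [0.4791, -0.3928, 0.0441]
ee_rot: [3.124, 0.316, 0.003]
ft_force: [-0.3, -0.3, 0.1]
finger_gap: 0.0596
```

Emit:
{"api": "arm_command", "payload": {
  "motion": [
    {"travel": [0, 0, 5], "turn": [0, 0, 0], "hand": 60},
    {"travel": [0, 0, 20], "turn": [0, 0, 0], "hand": 60},
    {"travel": [0, 0, 30], "turn": [0, 0, 0], "hand": 60},
    {"travel": [0, 0, 30], "turn": [0, 0, 0], "hand": 70},
    {"travel": [0, 12, 10], "turn": [0, 0, 0], "hand": 70}
  ]
}}

```text
time_s: 19.95
position: [0.4761, -0.3793, 0.139]
ee_rot: [-3.121, -0.314, 0.007]
ft_force: [0.9, -0.7, 1.5]
finger_gap: 0.07
```

```bash
python3 g.py 448 -166.3 80 -0.2; python3 v.py n9
```

```text
t 19.95 d [-28.1 213.  -59. ] turn [-0.005 -0.005 -0.204] F [ 0.9 -0.7  1.5] gap 70.0 q [-0.76  0.11  1.82 -0.    1.21  0.61]
```

View pics/n9.png

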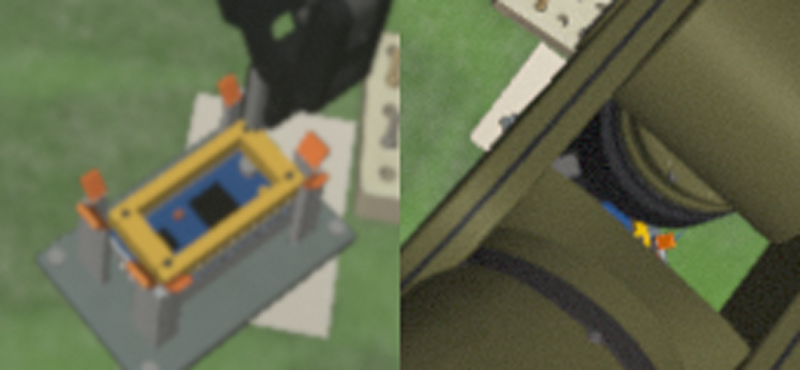

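Spacer seated. Now the cover.

Emit:
{"api": "arm_command", "payload": {
  "motion": [
    {"travel": [-5, 38, 0], "turn": [0, 0, -0.04], "hand": 70},
    {"travel": [-5, 38, 0], "turn": [0, 0, -0.04], "hand": 70},
    {"travel": [-5, 38, 0], "turn": [0, 0, -0.04], "hand": 70},
    {"travel": [-5, 38, -10], "turn": [0, 0, -0.04], "hand": 70},
    {"travel": [-3, 28, -15], "turn": [0, 0, -0.03], "hand": 70}
  ]
}}

```text
time_s: 20.47
position: [0.4522, -0.1977, 0.1111]
ee_rot: [-3.139, 0.006, 0.003]
ft_force: [0.3, -1.1, 0.2]
finger_gap: 0.07
```

```bash
python3 g.py 448 -166.3 80 -0.2
```

```text
t 20.47 d [ -4.2  31.4 -31.1] turn [-0.003 -0.002  0.001] F [ 0.3 -1.1  0.2] gap 70.0 q [-0.52 -0.12  2.1   0.    1.16  1.05]
```

Emit:
{"api": "arm_command", "payload": {
  "motion": [
    {"travel": [-3, 15, -15], "turn": [0, 0, 0], "hand": 70},
    {"travel": [-1, 9, -18], "turn": [0, 0, 0], "hand": 70},
    {"travel": [0, 3, -18], "turn": [0, 0, 0], "hand": 70},
    {"travel": [0, 0, -15], "turn": [0, 0, 0], "hand": 70},
    {"travel": [0, 0, -5], "turn": [0, 0, 0], "hand": 70}
  ]
}}

```text
time_s: 20.88
position: [0.4418, -0.1614, 0.03]
ee_rot: [-3.134, -0.005, 0.017]
ft_force: [-0.5, 0.3, -0.1]
finger_gap: 0.0703
```

```bash
python3 g.py 448 -166.3 1 -0.2
```

```text
t 20.88 d [  6.2  -4.9 -29. ] turn [-0.008 -0.011 -0.007] F [-0.5  0.3 -0.1] gap 70.3 q [-0.47 -0.04  2.19  0.    1.01  1.1 ]
```

Emit:
{"api": "arm_command", "payload": {
  "motion": [
    {"travel": [6, -5, -7], "turn": [-0.008, -0.011, -0.007], "hand": 70},
    {"travel": [0, 0, -7], "turn": [0, 0, 0], "hand": 70},
    {"travel": [0, 0, -6], "turn": [0, 0, 0], "hand": 70},
    {"travel": [0, 0, -3], "turn": [0, 0, 0], "hand": 70},
    {"travel": [0, 0, -1], "turn": [0, 0, 0], "hand": 70}
  ]
}}

```text
time_s: 21.3
position: [0.4448, -0.1658, 0.0007]
ee_rot: [-3.139, 0.006, 0.012]
ft_force: [-0.3, 0.2, 0.6]
finger_gap: 0.07
```

```bash
python3 g.py 448 -166.3 1 -0.2
```

```text
t 21.3 d [ 3.2 -0.5  0.3] turn [-0.003 -0.007  0.   ] F [-0.3  0.2  0.6] gap 70.0 q [-0.47  0.01  2.19 -0.    0.94  1.11]
```

Emit:
{"api": "arm_command", "payload": {
  "motion": [
    {"travel": [3, 0, 0], "turn": [-0.003, -0.007, 0], "hand": 70},
    {"travel": [0, 0, 0], "turn": [0, 0, 0], "hand": 60},
    {"travel": [0, 0, 0], "turn": [0, 0, 0], "hand": 45},
    {"travel": [0, 0, 0], "turn": [0, 0, 0], "hand": 30},
    {"travel": [0, 0, 0], "turn": [0, 0, 0], "hand": 30}
  ]
}}

```text
time_s: 21.72
position: [0.4496, -0.1668, 0.0027]
ee_rot: [3.14, -0.007, 0.005]
ft_force: [0.6, 0.2, -0.9]
finger_gap: 0.0337
```

Emit:
{"api": "arm_command", "payload": {
  "motion": [
    {"travel": [0, 0, 0], "turn": [0, 0, 0], "hand": 30},
    {"travel": [0, 0, 0], "turn": [0, 0, 0], "hand": 30},
    {"travel": [0, 0, 0], "turn": [0, 0, 0], "hand": 30},
    {"travel": [0, 0, 0], "turn": [0, 0, 0], "hand": 30},
    {"travel": [0, 0, 0], "turn": [0, 0, 0], "hand": 30}
  ]
}}

```text
time_s: 22.13
position: [0.4499, -0.1669, 0.0033]
ee_rot: [3.139, -0.006, 0.007]
ft_force: [-0.4, 0.2, -1.1]
finger_gap: 0.0342
```

```bash
python3 g.py 448 -166.3 1 -0.2
```

```text
t 22.13 d [-1.9  0.6 -2.3] turn [0.003 0.005 0.001] F [-0.4  0.2 -1.1] gap 34.2 q [-0.47  0.01  2.19 -0.    0.93  1.11]
```

Emit:
{"api": "arm_command", "payload": {
  "motion": [
    {"travel": [0, 0, 15], "turn": [0.003, 0.005, 0], "hand": 30},
    {"travel": [0, 0, 28], "turn": [0, 0, 0], "hand": 30},
    {"travel": [0, 0, 30], "turn": [0, 0, 0], "hand": 30},
    {"travel": [0, -5, 30], "turn": [0, 0, 0.02], "hand": 30},
    {"travel": [3, -20, 10], "turn": [0, 0, 0.02], "hand": 30}
  ]
}}

```text
time_s: 22.55
position: [0.4466, -0.1873, 0.1141]
ee_rot: [-3.133, -0.063, 0.023]
ft_force: [0.3, -1.5, 0.5]
finger_gap: 0.0336
```

Emit:
{"api": "arm_command", "payload": {
  "motion": [
    {"travel": [4, -32, 0], "turn": [0, 0, 0.03], "hand": 30},
    {"travel": [5, -34, 0], "turn": [0, 0, 0.03], "hand": 30},
    {"travel": [5, -34, 0], "turn": [0, 0, 0.03], "hand": 30},
    {"travel": [5, -34, 0], "turn": [0, 0, 0.03], "hand": 30},
    {"travel": [3, -26, 0], "turn": [0, 0, 0.02], "hand": 30}
  ]
}}

```text
time_s: 22.97
position: [0.4715, -0.353, 0.1202]
ee_rot: [-3.126, -0.303, 0.009]
ft_force: [0.0, 0.2, -0.4]
finger_gap: 0.0339
```

```bash
python3 g.py 478.7 -392 80 11.6
```

```text
t 22.97 d [  7.2 -39.  -40.2] turn [-0.    -0.006  0.009] F [ 0.   0.2 -0.4] gap 33.9 q [-0.73  0.09  1.88 -0.    1.17  0.65]
```

Emit:
{"api": "arm_command", "payload": {
  "motion": [
    {"travel": [4, -18, 0], "turn": [0, -0.006, 0.005], "hand": 30},
    {"travel": [3, -13, 0], "turn": [0, 0, 0], "hand": 30},
    {"travel": [1, -5, -8], "turn": [0, 0, 0], "hand": 30},
    {"travel": [0, -1, -10], "turn": [0, 0, 0], "hand": 30},
    {"travel": [0, 0, -5], "turn": [0, 0, 0], "hand": 30}
  ]
}}

```text
time_s: 23.38
position: [0.4797, -0.3981, 0.0959]
ee_rot: [3.125, 0.303, 0.003]
ft_force: [-0.9, 0.2, -0.4]
finger_gap: 0.0341
```

```bash
python3 g.py 478.7 -392 80 11.6
```

```text
t 23.38 d [ -1.    6.1 -15.9] turn [0.002 0.002 0.009] F [-0.9  0.2 -0.4] gap 34.1 q [-0.78  0.18  1.82 -0.    1.13  0.6 ]
```

Emit:
{"api": "arm_command", "payload": {
  "motion": [
    {"travel": [-1, 5, -5], "turn": [0, 0, 0.009], "hand": 30},
    {"travel": [0, 0, -6], "turn": [0, 0, 0], "hand": 30},
    {"travel": [0, 0, -4], "turn": [0, 0, 0], "hand": 30},
    {"travel": [0, 0, -1], "turn": [0, 0, 0], "hand": 30},
    {"travel": [0, 0, 0], "turn": [0, 0, 0], "hand": 30}
  ]
}}

```text
time_s: 23.8
position: [0.4764, -0.3863, 0.0732]
ee_rot: [-3.12, -0.323, 0.006]
ft_force: [-0.4, -0.5, 0.2]
finger_gap: 0.0336
```

```bash
python3 g.py 478.7 -392 70 11.6; python3 v.py n10
```

```text
t 23.8 d [ 2.3 -5.7 -3.2] turn [-0.005 -0.004 -0.004] F [-0.4 -0.5  0.2] gap 33.6 q [-0.77  0.19  1.85  0.    1.1   0.59]
```

View pics/n10.png

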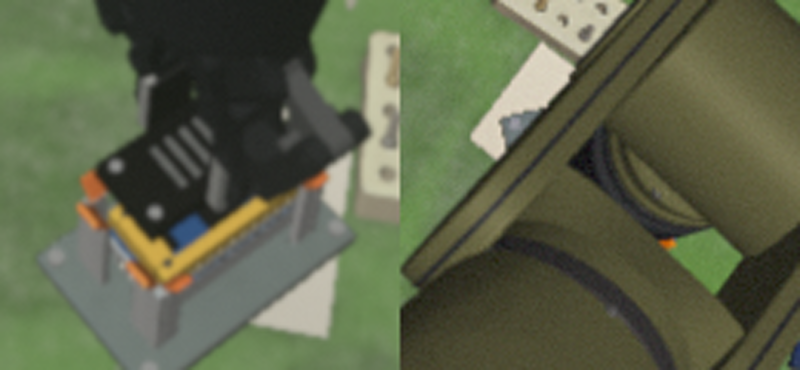

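Emit:
{"api": "arm_command", "payload": {
  "motion": [
    {"travel": [2, -4, 0], "turn": [-0.005, -0.004, -0.004], "hand": 30},
    {"travel": [0, -1, -1], "turn": [0, 0, 0], "hand": 30},
    {"travel": [0, 0, -1], "turn": [0, 0, 0], "hand": 30},
    {"travel": [0, 0, -1], "turn": [0, 0, 0], "hand": 30},
    {"travel": [0, 0, 0], "turn": [0, 0, 0], "hand": 30}
  ]
}}

```text
time_s: 24.32
position: [0.4801, -0.3936, 0.0729]
ee_rot: [3.121, 0.316, 0.005]
ft_force: [-0.1, -0.6, -0.6]
finger_gap: 0.034
```

```bash
python3 g.py 478.7 -392 50 11.6
```

```text
t 24.32 d [ -1.4   1.6 -22.9] turn [0.004 0.004 0.001] F [-0.1 -0.6 -0.6] gap 34.0 q [-0.77  0.2   1.84 -0.    1.09  0.6 ]
```

Emit:
{"api": "arm_command", "payload": {
  "motion": [
    {"travel": [-1, 1, -3], "turn": [0.004, 0.004, 0], "hand": 30},
    {"travel": [0, 0, -4], "turn": [0, 0, 0], "hand": 30},
    {"travel": [0, 0, -4], "turn": [0, 0, 0], "hand": 30},
    {"travel": [0, 0, -4], "turn": [0, 0, 0], "hand": 30},
    {"travel": [0, 0, -2], "turn": [0, 0, 0], "hand": 30}
  ]
}}

```text
time_s: 24.73
position: [0.4792, -0.3929, 0.0549]
ee_rot: [3.125, 0.316, 0.0]
ft_force: [0.4, -0.4, 0.4]
finger_gap: 0.0336
```

```bash
python3 g.py 478.7 -392 48 11.6; python3 v.py n11
```

```text
t 24.73 d [-0.5  0.9 -6.9] turn [0.001 0.    0.001] F [ 0.4 -0.4  0.4] gap 33.6 q [-0.77  0.23  1.85 -0.    1.06  0.6 ]
```

View pics/n11.png

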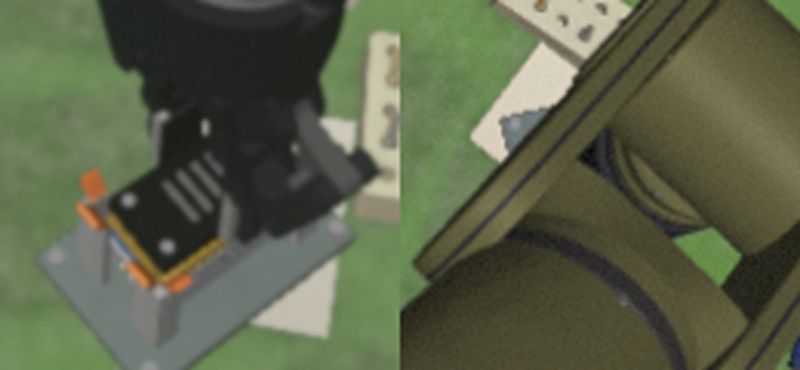

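Emit:
{"api": "arm_command", "payload": {
  "motion": [
    {"travel": [0, 1, -4], "turn": [0, 0, 0], "hand": 30},
    {"travel": [0, 0, -4], "turn": [0, 0, 0], "hand": 33},
    {"travel": [0, 0, 0], "turn": [0, 0, 0], "hand": 45},
    {"travel": [0, 0, 0], "turn": [0, 0, 0], "hand": 60},
    {"travel": [0, 0, 0], "turn": [0, 0, 0], "hand": 60}
  ]
}}

```text
time_s: 25.25
position: [0.4799, -0.3923, 0.0474]
ee_rot: [3.123, 0.316, 0.002]
ft_force: [0.1, -0.4, -0.4]
finger_gap: 0.0601
```

Emit:
{"api": "arm_command", "payload": {
  "motion": [
    {"travel": [0, 0, 5], "turn": [0, 0, 0], "hand": 60},
    {"travel": [0, 0, 20], "turn": [0, 0, 0], "hand": 60},
    {"travel": [0, 0, 35], "turn": [0, 0, 0], "hand": 60},
    {"travel": [0, 15, 38], "turn": [0, 0, 0], "hand": 70},
    {"travel": [0, 30, 20], "turn": [0, 0, 0], "hand": 70}
  ]
}}

```text
time_s: 25.67
position: [0.4752, -0.346, 0.1621]
ee_rot: [-3.118, -0.308, 0.013]
ft_force: [1.0, 0.1, 1.7]
finger_gap: 0.0703
```

Emit:
{"api": "arm_command", "payload": {
  "motion": [
    {"travel": [-5, 38, 0], "turn": [0, 0, 0], "hand": 70},
    {"travel": [-5, 38, 0], "turn": [0, 0, 0], "hand": 70},
    {"travel": [-5, 38, 0], "turn": [0, 0, 0], "hand": 70},
    {"travel": [-5, 38, 0], "turn": [0, 0, 0], "hand": 70},
    {"travel": [-5, 38, 0], "turn": [0, 0, 0], "hand": 70}
  ]
}}

```text
time_s: 26.08
position: [0.4533, -0.155, 0.1749]
ee_rot: [3.121, 0.298, 0.013]
ft_force: [0.9, 1.0, 0.9]
finger_gap: 0.0699
```

Emit:
{"api": "arm_command", "payload": {
  "motion": [
    {"travel": [-5, 38, 0], "turn": [0, 0, 0], "hand": 70},
    {"travel": [-5, 38, 0], "turn": [0, 0, 0], "hand": 70},
    {"travel": [-3, 25, 0], "turn": [0, 0, 0], "hand": 70},
    {"travel": [0, 10, 0], "turn": [0, 0, 0], "hand": 70},
    {"travel": [0, 0, 0], "turn": [0, 0, 0], "hand": 70}
  ]
}}

```text
time_s: 26.5
position: [0.4374, -0.0334, 0.1778]
ee_rot: [3.12, 0.307, 0.023]
ft_force: [0.2, -0.4, 0.0]
finger_gap: 0.07
```

```bash
python3 v.py n12
python3 - <<'E'
from fit import *
cs={n:ctrl.camera(n) for n in('scene','top')}
cv2.imwrite('pics/end.png',cs['scene']['img'])
vs=[]
for n,c in cs.items():
    for o in ctrl.outline_of(n,'cover')[:2]:
        e=o['extent'];w=pix2w(c,[(e[0]+e[2])/2,(e[1]+e[3])/2],.055)[0]
        print(n,o['conf'],w.round(3))
        if np.hypot(w[0]-.477,w[1]+.392)<.03:
            r=fit([crop(c,o['pixels'])],(.072,.036,.05,.0557),[.477,-.392,.2]);print((r.x[:2]*1000).round(1),np.degrees(r.x[2]).round(1),round(r.fun,3))
print(ctrl.observe()['time_s'])
E
```

```text
scene 0.8 [ 0.478 -0.399  0.055]
[ 478.3 -393.8] 11.1 0.055
26.8
```

View pics/n12.png

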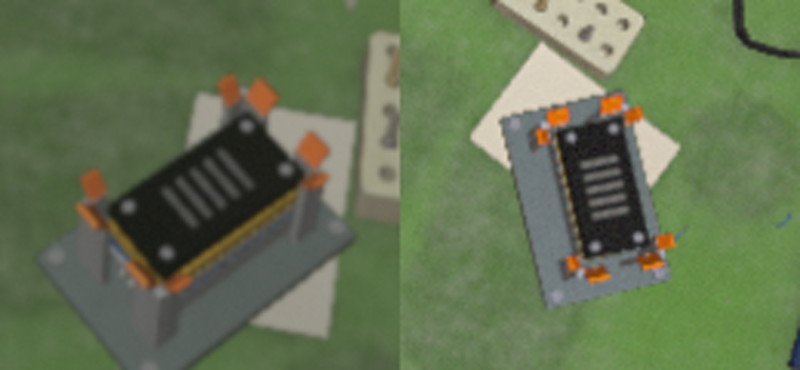

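View pics/end.png

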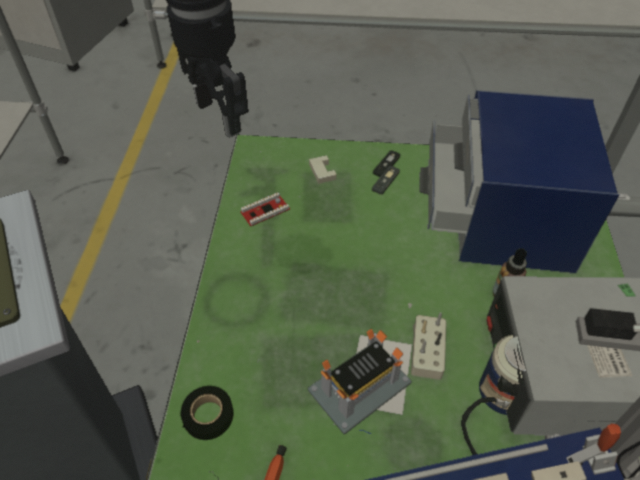

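The pile sits flat, square and complete between the guides. The red board at (265, 209) and the block at (322, 167) haven't moved, and the gripper is clear. I'm handing it in.

```bash
python3 -c "
from workcell import ctrl
print(ctrl.job_done())"
```

```text
the job is handed in; nothing more can be done
None
```

The power unit is built in the nest and handed in, at about 27 s on the robot's clock. From the bottom it has the heat sink, the blue board, the yellow spacer and the black cover. `job_done()` gave no verdict.

**Last checks:**
- **Pile:** the pictures from both cameras show it flat, square and inside all four corner guides.
- **Cover position:** a fit to the scene-camera outline put the cover at (478.3, -393.8) mm, 11.1°. My nest estimate is (477.3, -392.3) mm, 11.6°, so the difference is within the calibration error.
- **Other parts:** the red board and the beige block lie where they were.
- **Gripper:** it is open and clear of everything.
- **Forces:** wrist-force readings at the end of each move stayed under about 3 N.

**Failed or disagreed:**
- **Final cover check:** the top-camera network did not find the cover at the end, so I judged that view by eye.
- **Spacer location:** the scene-camera network gave the blue board's place for the spacer, so I located the spacer by colour instead.
- **Camera offset:** the two cameras differed by about 2 mm throughout, so I mostly used values between the two.

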